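# Close up the games box

## Robot

A 6-joint arm with a two-finger parallel gripper is mounted at the origin on the work surface. World frame = base frame: x ahead of the robot, y to its left, z up, the work surface at z = 0. Lengths are in m, angles in rad, forces in N, time in s.
With the tool pointing down it reaches from about 0.225 to 0.875 m from the base axis. Payload 3.4 kg.
Tool frame: the origin (TCP) lies at the very end of the fingers, on their centre line; the grasp point (between the pads) lies 19 mm behind it; z points along the fingers, y is the line along which they close (so a half turn about z gives the same grasp; the last joint's range is limited). The gripper opens to 85 mm and grips with 20 to 120 N. Pads are 22 mm wide; open, the fingers measure 114 mm over their backs; the gripper's body (76 mm by 85 mm) begins 54 mm behind the grasp point. The pads swing forward as they close: fully open they stand 13 mm farther back than shut.
Start: joints at [1.219, 0.276, 1.505, -0, 1.361, -0.121], TCP at [0.132, 0.56, 0.231] pointing down, gripper open.
Joint ranges: [-2.89, 2.89], [-0.75, 2.08], [0.22, 2.7], [-1.18, 4.32], [0.11, 2.71], [-2.7, 2.7]. Speed limits (rad/s): [2.57, 2.57, 3.14, 3.14, 3.14, 3.14].

## Interface

Orientations are given as a 3x3 rotation matrix whose columns are the frame's x, y, z axes.
In Python, from cell import ctrl, eyes, close_job, spotter gives the robot as it stands.
- The arm moves only by the shell command python3 -m crank 'ROWS' [OPENING] [FORCE]. ROWS is JSON, a list that holds one entry, the list of rows, each a list of 6 numbers: the shift along the world's x, y, z each as a share of 0.4 m, from -1 to 1, then the turn, a rotation vector about the world's x, y, z each as a share of 90 degrees, from -1 to 1. A call has 1 to 5 rows; each row is the pose to reach, as a shift and turn from the pose commanded when the call began; what a row does not reach only later rows make up. A row lasts 1/8 s, in which the tool goes at most 62.5 mm and 10.7 degrees, less where a joint would pass 70% of its speed; a pose out of reach is approached as far as the arm can. A call with a number of a shift or a turn outside -1 to 1 is refused whole. A call with a gripper value outside its range is refused whole. OPENING is the finger opening in mm, from 0 to 85.4, set as the call begins (- or left out, the last holds). The fingers move at their own pace and stop on an object; FORCE is the grip in N (left out, the last holds). Time passes only in rows, so rows that repeat a pose let the fingers close. It gives the time, the measured TCP pose, the force, the opening and the grip force at its end, in the units of the state.
- ctrl.state(): the state, without advancing time (a new reading comes with each control period).
- eyes.camera(name): name is "scene" or "side" or "wrist"; returns the picture (384x512x3 uint8, blue, green, red); there is no depth.
- eyes.camera_params(name): a dict with "fx", "fy", "cx", "cy" (pixels), "view" (4x4, takes a point from world to camera coordinates). Camera axes: x right, y down, z forward; pixel columns grow to the right and rows downward; lengths in m; the calibration is good to about 2 mm. The wrist camera is an equidistant fisheye: a pixel r from the principal point sees the ray r / f radians off the axis. A picture is of the moment at which its call begins: read the wrist's pose just before it. camera_params takes no time and is no camera call; for the wrist camera it gives the pose at the moment of the call.
- close_job(): hands the job in; it is judged then, once.
Trained networks look in the newest picture that a camera, given by its name, has taken for a name from the list of things; names that differ only in an ending like _2 or _b are one class to them, and where a whole thing is asked for, a point or a joint stands for the part that bears it (a point fixed in the world has none). Each returns a list of dicts, best first, with "confidence" (0 to 1); they miss things now and then, are a little off and sometimes report something else, mostly with a low value. They report only what shows in the picture. A call takes as long as a camera call.
- spotter.recognise(camera, name): "extent" ([left, top, width, height] in pixels, round what is visible of it).
- spotter.regions_of(camera, name): "region" (384x512 bool, what is visible of it) and "extent" ([left, top, width, height] in pixels, round what is visible of it).
The state is a dict: "time_s": time; "q": joint angles; "joint_velocities": joint speeds; "joint_torque": joint torques, N m; "tool_pos": TCP position; "tool_rot": TCP orientation; "contact_force": force on the tool from outside, world axes, zero at the start; "torque": the same for the moment, N m; "width": finger opening in m; "finger_force": force on a finger pad.
Only numpy, scipy, OpenCV 4.12 (cv2) and the standard library are available. Lean on these libraries where they do the work, as an engineer would, in place of code of your own. Each camera call takes 0.05 s, during which the arm holds its last target. There are 200 camera calls.

## Task

The game is over: close up the wooden games box on the table. With the fingertips, push both of its drawers fully in until they sit flush, and tip the lid down gently, without slamming it, until it lies flat shut. Only push, lightly: do not grip the knobs or the lid, do not lift the box or shove it across the table, and leave the mug, the remote control and the glasses case alone.

Things in the scene. Friction and masses are not known exactly. Their poses are not given: they have to be found in the camera images.
- games_box: Brown wooden games box, loose on rubber feet, about 3 kg in all: 180 mm deep (its x), 260 wide (y), rim at 82.5 mm, 92.5 with the lid shut. Origin: centre of its underside. x points from the drawer fronts to the lid hinge, away from the robot (turned up to 0.3 rad), y left. A sideways push over about 12 N slides it. Two drawers side by side below, a tray of game pieces under the lid.
- left_drawer (a joint): Opening of the drawer on the robot's left (m): 0 = home, front flush; grows as it comes out towards the robot (box -x). Starts 0.025 to 0.06. About 1.2 N moves it slowly; it stays where left, stops hard at 0. Front 115 mm wide, 12 to 48 mm above the table, centred 60.5 mm left (box +y) of the box's middle; its face at box x = -90 mm when home.
- left_knob (a point): Centre of the outer end (facing the robot, box -x) of the left drawer's round brass knob: 16 mm diameter, 15 mm proud of the drawer front, 30 mm above the table. When the drawer is home it is at box x = -105 mm, y = +60.5 mm.
- right_drawer (a joint): Opening of the drawer on the robot's right (m): same as the left one, centred 60.5 mm to the right (box -y).
- right_knob (a point): Centre of the outer end of the right drawer's brass knob, same size as the left; home at box x = -105 mm, y = -60.5 mm, 30 mm above the table.
- lid (a joint): Angle of the lid (rad): 0 = flat shut on the rim, 1.57 = upright. Starts 0.7 to 1.25. Hinged along the box's far top edge; the free edge comes down towards the robot. A stiff friction hinge (0.55 N m) holds it at any angle; pushing on its outer face 145 mm from the hinge takes about 1 to 4 N. It stops hard at 0.
- lid_hinge (a point): Middle of the lid's hinge line: box x = +90 mm, y = 0, 82.5 mm above the table; the hinge line runs along the box's y. The underside of the lid lies in this line.
- lid_edge (a point): Middle of the lid's free edge, on the outer face (with the inlaid chequered board; it looks up when shut, up and away from the robot when open). The lid is a plate 184 mm from hinge to free edge, 264 mm wide, 10 mm thick, 0.4 kg; this point is 184 mm from the hinge along the lid, 10 mm out from its underside.
- mug: Blue mug, 80 mm diameter, 92 mm tall, handle on its +y side, standing loose to one side of the box, 230 to 270 mm sideways of the box's middle. Origin: centre of its underside. Bystander.
- remote: Black remote control lying loose on the other side of the box, 170 x 44 x 18 mm (its x, y, z), 230 to 270 mm sideways of the box's middle. Origin: centre of its underside. Bystander.
- glasses_case: Brown glasses case lying loose behind the box (beyond the hinge side), 160 x 58 x 38 mm (its x, y, z), long side about parallel to the hinge line, its middle 145 to 170 mm behind the box's middle. Origin: centre of its underside. Bystander.

How it is judged:
By the outcome, as a careful person would: the job done as asked, in the order asked, and still so for the second after the job is handed in, with the robot touching nothing.
It also fails if it takes over 54 s, if anything falls off the work surface, if the arm or the gripper's body presses on something with over 40 N, if the wrist force passes 120 N, or if a joint passes its speed limit or range.

## Working session

There is one attempt and no reset: what is moved stays moved. The work goes in short steps, Python scripts to look and compute and a shell command to move; the robot and the scene stay as the last step left them, time stands still between calls to the robot, and variables do not carry over. Pictures are saved under pics/ and viewed, at most 10 in all, crops included, and the job is handed in when it is done.

```bash
mkdir -p pics; ls; python3 - <<'E'
from cell import ctrl, eyes, spotter
import cv2, numpy as np
ims=[]
for c in ["scene","side"]:
    im=eyes.camera(c); ims.append(im)
    cv2.imwrite(f"pics/{c}0.png",im)
    p=eyes.camera_params(c); print(c,p["fx"],p["cx"],p["cy"]); print(np.round(np.array(p["view"]),3).tolist())
    for n in ["left_knob","right_knob","lid","left_drawer","games_box","mug","remote","glasses_case"]:
        r=spotter.recognise(c,n); print(n,[(d["extent"],round(d["confidence"],2)) for d in r[:2]])
s=ctrl.state(); print(s["time_s"],s["tool_pos"],s["tool_rot"],s["width"],s["contact_force"])
E
```

```text
pics
scene 448.0950348271187 257.9611167957916 196.19093233727298
[[-0.503, 0.864, -0.006, 0.3], [0.645, 0.371, -0.668, -0.329], [-0.574, -0.34, -0.745, 1.558], [0.0, 0.0, 0.0, 1.0]]
left_knob [([251.3, 167.5, 33.4, 32.1], 0.68)]
right_knob []
lid [([154.4, 113.8, 98.3, 120.6], 0.82)]
left_drawer [([249.2, 166.5, 30.6, 34.1], 0.56), ([163.8, 118.3, 34.7, 22.7], 0.23)]
games_box [([157.5, 117.2, 123.5, 130.8], 0.56)]
mug [([163.6, 120.4, 35.6, 24.8], 0.67)]
remote [([281.4, 215.8, 44.1, 52.6], 0.92), ([153.5, 114.4, 99.6, 119.7], 0.24)]
glasses_case [([144.8, 214.7, 61.5, 46.2], 0.98)]
side 355.57321011904787 254.72222423865853 188.31780654418284
[[-0.962, -0.273, 0.018, 0.619], [-0.204, 0.675, -0.709, 0.169], [0.182, -0.686, -0.705, 0.94], [0.0, 0.0, 0.0, 1.0]]
left_knob [([286.0, 176.9, 30.1, 42.4], 0.77), ([227.4, 89.8, 101.1, 125.5], 0.41)]
right_knob [([304.0, 154.1, 23.4, 30.6], 0.81), ([205.8, 135.8, 38.7, 44.1], 0.49)]
lid [([227.4, 98.4, 68.0, 71.3], 0.67)]
left_drawer [([284.5, 177.7, 32.3, 36.9], 0.88)]
games_box [([227.8, 96.0, 98.5, 117.9], 0.96), ([285.9, 179.0, 32.9, 35.4], 0.44)]
mug [([319.4, 120.4, 27.2, 35.1], 0.81), ([283.5, 178.9, 33.3, 37.3], 0.21)]
remote [([223.9, 228.3, 58.9, 29.1], 0.64), ([303.6, 154.4, 21.1, 30.4], 0.38)]
glasses_case [([208.4, 136.5, 33.7, 44.6], 0.66)]
0.9 [0.13152021 0.55979093 0.23133447] [[-9.73496214e-01  2.28703128e-01  2.51522166e-05]
 [ 2.28703130e-01  9.73496207e-01  1.14770228e-04]
 [ 1.76272279e-06  1.17480773e-04 -9.99999993e-01]] 0.08509071613213372 [ 0.57412909 -0.30464512 -0.19063313]
```

```bash
python3 - <<'E'
import cv2,numpy as np
a=cv2.imread("pics/scene0.png")[95:275,130:340]; b=cv2.imread("pics/side0.png")[80:260,190:360]
for n,i in(("c1",a),("c2",b)):
    cv2.imwrite(f"pics/{n}.png",cv2.resize(i,None,fx=3.3,fy=3.3,interpolation=cv2.INTER_CUBIC))
E
```

```text
(no output)
```

View pics/c1.png

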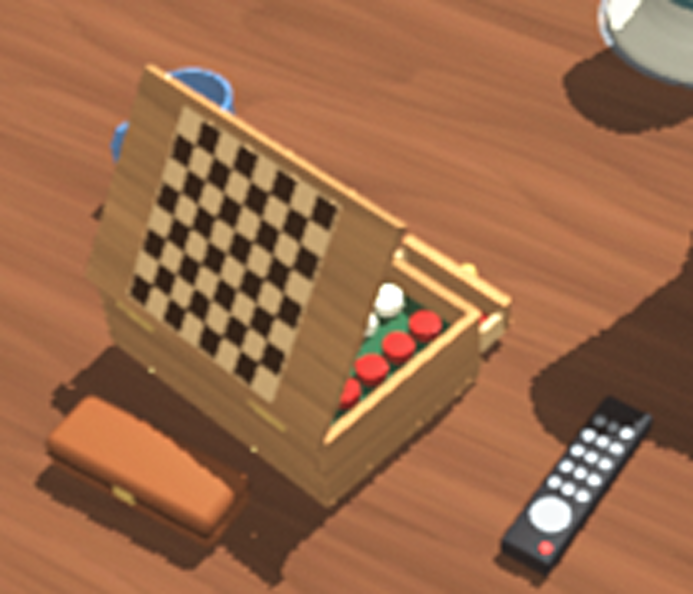

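View pics/c2.png

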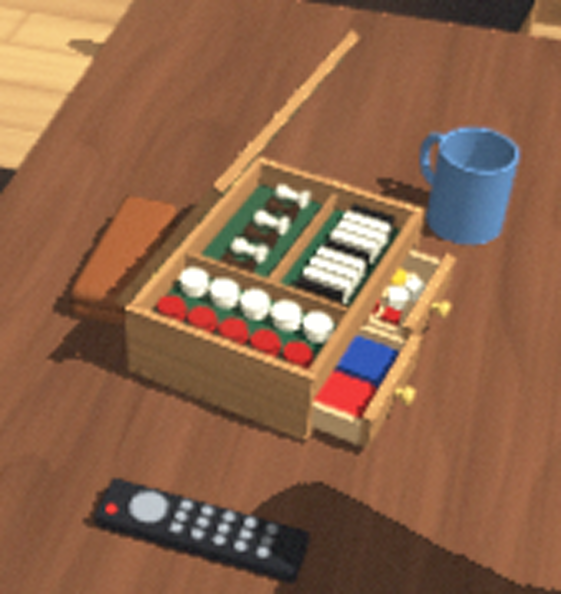

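The scene view shows the lid about upright, with its free corners at crop (150,67) and (403,232). The left drawer is out and its corner is at (510,300). The side view shows the rim corners at crop (130,312), (313,380), (424,212) and (262,158), and the knobs at (411,396) for the left and (447,309) for the right. The lid is edge-on there, up to (355,37). The remote is at +y and the mug at -y. Next I fit all of this jointly.

```bash
cat > fit.py <<'E'
import numpy as np
from scipy.optimize import least_squares
from cell import eyes
P={c:eyes.camera_params(c) for c in("scene","side")}
def proj(c,X):
    p=P[c]; V=np.array(p["view"]); q=V[:3,:3]@X+V[:3,3]
    return np.array([p["fx"]*q[0]/q[2]+p["cx"],p["fy"]*q[1]/q[2]+p["cy"]])
def lidp(a,r,y,n): # r along the lid, n out of the underside
    return np.array([.09-r*np.cos(a)+n*np.sin(a), y, .0825+r*np.sin(a)+n*np.cos(a)])
def world(v,b):
    c,s=np.cos(v[2]),np.sin(v[2]); return np.array([v[0]+c*b[0]-s*b[1],v[1]+s*b[0]+c*b[1],b[2]])
E
cat > f1.py <<'E'
from fit import *
A=np.array
F=[]
S=lambda u,v:A([190+u/3.3,80+v/3.3]); C=lambda u,v:A([130+u/3.3,95+v/3.3])
for sx,sy,u,w in((1,1,130,312),(-1,1,313,380),(-1,-1,424,212),(1,-1,262,158)):
    F.append(("side",S(u,w),lambda v,sx=sx,sy=sy:A([.09*sx,.13*sy,.0825]),f"rim{sx}{sy}"))
F.append(("side",S(411,396),lambda v:A([-.105-v[3],.0605,.03]),"lk"))
F.append(("side",S(447,309),lambda v:A([-.105-v[4],-.0605,.03]),"rk"))
F.append(("side",S(370,445),lambda v:A([-.09-v[3],.118,.012]),"ldbot"))
F.append(("side",S(456,258),lambda v:A([-.09-v[4],-.118,.048]),"rdtop"))
F.append(("side",S(355,36),lambda v:lidp(v[5],.184,-.132,.005),"lidside"))
F.append(("scene",C(150,67),lambda v:lidp(v[5],.184,-.132,.01),"lid-"))
F.append(("scene",C(403,232),lambda v:lidp(v[5],.184,.132,.01),"lid+"))
F.append(("scene",C(468,266),lambda v:A([-.105-v[3],.0605,.03]),"lk"))
F.append(("scene",C(510,300),lambda v:A([-.09-v[3],.118,.048]),"ldtop"))
F.append(("scene",C(480,312),lambda v:A([-.09,.13,.0825]),"rim-+"))
def res(v): return np.concatenate([proj(c,world(v,f(v)))-uv for c,uv,f,n in F])
r=least_squares(res,[.5,.1,0,.04,.04,1.],loss="soft_l1")
v=r.x; print(np.round(v,4))
for (c,_,_,n),e in zip(F,res(v).reshape(-1,2)): print(c,n,np.round(e,1))
for n,b in(("lk",[-.105-v[3],.0605,.03]),("rk",[-.105-v[4],-.0605,.03]),("hinge",[.09,0,.0825]),("edge",lidp(v[5],.184,0,.01))): print(n,np.round(world(v,b),3))
E
python3 f1.py
```

```text
[ 0.6129 -0.1152 -0.2025  0.0507  0.0413  1.0177]
side rim11 [-1.6 -1.1]
side rim-11 [ 0.5 -0.2]
side rim-1-1 [ 0.2 -1.1]
side rim1-1 [-1.8 -0.8]
side lk [0.1 0.2]
side rk [0.1 0.5]
side ldbot [-0.6  1. ]
side rdtop [-0.1 -0.5]
side lidside [ 0.9 -0.4]
scene lid- [-1.1 -0.5]
scene lid+ [ 0.3 -1.9]
scene lk [0.5 1.7]
scene ldtop [ 0.2 -0.3]
scene rim-+ [ 1.  -0.1]
lk [ 0.473 -0.025  0.03 ]
rk [ 0.457 -0.145  0.03 ]
hinge [ 0.701 -0.133  0.082]
edge [ 0.615 -0.116  0.244]
```

```bash
python3 -m crank '[[[0.07,-0.14,0,0,0,0],[0.14,-0.28,0,0,0,0],[0.21,-0.42,0,0,0,0],[0.28,-0.56,0,0,0,0],[0.35,-0.7,0,0,0,0]]]' 0 20
python3 -m crank '[[[0.07,-0.14,0,0,0,0],[0.14,-0.28,0,0,0,0],[0.21,-0.42,0,0,0,0],[0.28,-0.56,0,0,0,0],[0.35,-0.7,0,0,0,0]]]'
```

```text
time_s: 1.52
tool_pos: [0.272, 0.2786, 0.2316]
tool_rot: [[-0.974, 0.228, 0.001], [0.228, 0.974, 0.001], [-0.001, 0.001, -1.0]]
contact_force: [1.4, -0.9, 0.4]
width: -0.0001
finger_force: 0.0
time_s: 2.15
tool_pos: [0.4118, -0.0012, 0.2317]
tool_rot: [[-0.973, 0.229, 0.002], [0.229, 0.973, 0.0], [-0.001, 0.001, -1.0]]
contact_force: [0.2, 0.2, 0.3]
width: 0.0001
finger_force: 0.0
```

```bash
python3 -m crank '[[[0.02,-0.02,-0.13,0,0,0],[0.03,-0.03,-0.26,0,0,0],[0.04,-0.037,-0.39,0,0,0],[0.04,-0.037,-0.48,0,0,0],[0.04,-0.037,-0.514,0,0,0]]]'
python3 -m crank '[[[0,0,0,0,0,0],[0,0,0,0,0,0]]]'
python3 - <<'E'
from cell import eyes
import cv2
a=eyes.camera("side")[110:260,210:360];b=eyes.camera("scene")[95:245,150:300]
cv2.imwrite("pics/p3.png",cv2.resize(cv2.hconcat([a,b]),None,fx=2.6,fy=2.6,interpolation=cv2.INTER_CUBIC))
E
```

```text
time_s: 2.78
tool_pos: [0.4255, -0.0139, 0.0237]
tool_rot: [[-0.973, 0.229, -0.004], [0.229, 0.973, 0.001], [0.004, -0.0, -1.0]]
contact_force: [0.6, 0.8, 1.0]
width: -0.0002
finger_force: 0.0
time_s: 3.02
tool_pos: [0.4278, -0.0142, 0.0264]
tool_rot: [[-0.973, 0.229, 0.002], [0.229, 0.973, -0.0], [-0.002, 0.0, -1.0]]
contact_force: [-0.0, -0.0, -0.5]
width: 0.0001
finger_force: 0.0
```

View pics/p3.png

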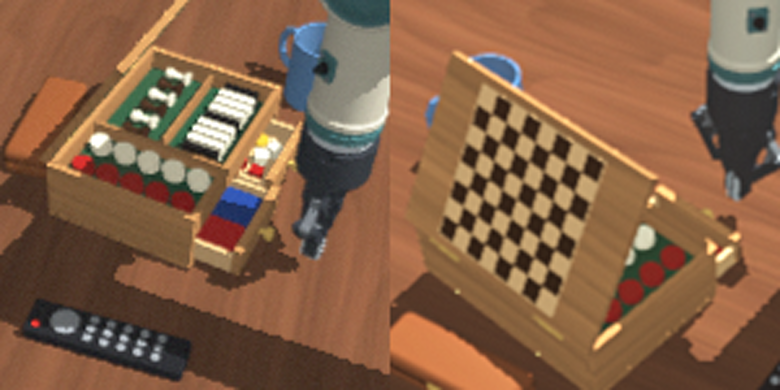

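Side crop: fingertip at (313,245), closed and lined up with the left knob at (267,233), and nothing is touched. Pushing.

```bash

python3 -m crank '[[[0.0245,-0.005,0,0,0,0],[0.049,-0.01,0,0,0,0],[0.061,-0.0125,0,0,0,0],[0.0735,-0.015,0,0,0,0],[0.0858,-0.0175,0,0,0,0]]]' | grep -E "pos|force"
python3 -m crank '[[[0.0123,-0.0025,0,0,0,0],[0.0245,-0.005,0,0,0,0],[0.0368,-0.0075,0,0,0,0],[0.049,-0.01,0,0,0,0],[0.061,-0.0125,0,0,0,0]]]' | grep -E "pos|force"
python3 -m crank '[[[0.0098,-0.002,0,0,0,0],[0.0196,-0.004,0,0,0,0],[0.0294,-0.006,0,0,0,0],[0.0343,-0.007,0,0,0,0],[0.0392,-0.008,0,0,0,0]]]' | grep -E "pos|force"
```

```text
tool_pos: [0.4615, -0.0211, 0.0256]
contact_force: [1.2, -0.7, 0.0]
finger_force: 0.0
tool_pos: [0.4859, -0.0262, 0.0256]
contact_force: [-1.2, -1.5, -0.9]
finger_force: 0.7
tool_pos: [0.5015, -0.0292, 0.0257]
contact_force: [-1.5, -0.5, -1.1]
finger_force: 0.6
```

```bash

python3 -m crank '[[[0.0025,-0.0005,0,0,0,0],[0.005,-0.001,0,0,0,0],[0.0075,-0.0015,0,0,0,0],[0.01,-0.002,0,0,0,0],[0.0123,-0.0025,0,0,0,0]]]' | grep -E "pos|force"
python3 -m crank '[[[0.0025,-0.0005,0,0,0,0],[0.005,-0.001,0,0,0,0],[0.005,-0.001,0,0,0,0]]]' | grep -E "pos|force"
```

```text
tool_pos: [0.5064, -0.0303, 0.0257]
contact_force: [-2.1, -0.7, -0.3]
finger_force: 0.6
tool_pos: [0.5087, -0.0307, 0.0258]
contact_force: [-0.9, 0.3, -0.3]
finger_force: 0.4
```

```bash

python3 -m crank '[[[0.0025,-0.0005,0,0,0,0],[0.0025,-0.0005,0,0,0,0]]]' | grep -E "pos|force"
```

```text
tool_pos: [0.5096, -0.0308, 0.0258]
contact_force: [-1.4, 1.0, 0.3]
finger_force: 0.4
```

```bash

ok(){ python3 -c "
from cell import ctrl;s=ctrl.state();f=s['contact_force'];print(s['tool_pos'].round(4),f.round(1));import sys;sys.exit(-f[0]>4.5)"; }
python3 -m crank '[[[0.0025,-0.0005,0,0,0,0],[0.0025,-0.0005,0,0,0,0]]]' >/dev/null; ok &&
python3 -m crank '[[[0.002,-0.0004,0,0,0,0],[0.002,-0.0004,0,0,0,0]]]' >/dev/null && ok &&
python3 -m crank '[[[0.002,-0.0004,0,0,0,0],[0.002,-0.0004,0,0,0,0]]]' >/dev/null && ok &&
python3 -m crank '[[[0.002,-0.0004,0,0,0,0],[0.002,-0.0004,0,0,0,0]]]' >/dev/null && ok &&
python3 -m crank '[[[0.002,-0.0004,0,0,0,0],[0.002,-0.0004,0,0,0,0]]]' >/dev/null && ok &&
python3 -m crank '[[[0.002,-0.0004,0,0,0,0],[0.002,-0.0004,0,0,0,0]]]' >/dev/null && ok
```

```text
[ 0.5106 -0.031   0.0258] [-1.2 -0.6 -0.1]False
```

```bash
cat > ok.py <<'E'
from cell import ctrl
import sys
s=ctrl.state();f=s['contact_force'];print(round(s['time_s'],2),s['tool_pos'].round(4),f.round(1));sys.exit(int(-f[0]>4.5))
E
ok(){ python3 ok.py; }
python3 -m crank '[[[0.002,-0.0004,0,0,0,0],[0.002,-0.0004,0,0,0,0]]]' >/dev/null && ok &&
python3 -m crank '[[[0.002,-0.0004,0,0,0,0],[0.002,-0.0004,0,0,0,0]]]' >/dev/null && ok &&
python3 -m crank '[[[0.002,-0.0004,0,0,0,0],[0.002,-0.0004,0,0,0,0]]]' >/dev/null && ok &&
python3 -m crank '[[[0.002,-0.0004,0,0,0,0],[0.002,-0.0004,0,0,0,0]]]' >/dev/null && ok &&
python3 -m crank '[[[0.002,-0.0004,0,0,0,0],[0.002,-0.0004,0,0,0,0]]]' >/dev/null && ok &&
python3 -m crank '[[[0.002,-0.0004,0,0,0,0],[0.002,-0.0004,0,0,0,0]]]' >/dev/null && ok
```

```text
6.75 [ 0.5113 -0.0312  0.0258] [-1.2  0.5 -0.1]
7.0 [ 0.5121 -0.0314  0.0258] [-0.7 -0.5  0.1]
7.25 [ 0.5129 -0.0315  0.0257] [-0.8 -0.1  0.4]
7.5 [ 0.5133 -0.0316  0.0257] [-2.5  0.4  1.5]
7.75 [ 0.5133 -0.0316  0.0256] [-5.4 -0.1  4.1]
```

Left drawer is home: the tip stops at x=0.5133 with the force rising, 1 mm from the prediction. On to the right drawer.

```bash

python3 -m crank '[[[-0.06,0.0125,0,0,0,0],[-0.18,0.037,0,0,0,0],[-0.2,-0.06,0,0,0,0],[-0.225,-0.17,0,0,0,0],[-0.245,-0.259,0,0,0,0]]]' | grep -E "pos|force"
python3 -m crank '[[[0.025,-0.005,0,0,0,0],[0.045,-0.0092,0,0,0,0],[0.0555,-0.0114,0,0,0,0],[0.0653,-0.0134,0,0,0,0],[0.0752,-0.0154,0,0,0,0]]]' | grep -E "pos|force"
python3 -m crank '[[[0.0123,-0.0025,0,0,0,0],[0.0245,-0.005,0,0,0,0],[0.0368,-0.0075,0,0,0,0],[0.049,-0.01,0,0,0,0],[0.061,-0.0125,0,0,0,0]]]' | grep -E "pos|force"; python3 ok.py
```

```text
tool_pos: [0.4181, -0.1376, 0.0262]
contact_force: [1.1, -0.1, -0.8]
finger_force: 0.0
tool_pos: [0.4467, -0.141, 0.0256]
contact_force: [0.1, -0.9, 0.5]
finger_force: 0.0
tool_pos: [0.471, -0.1466, 0.0256]
contact_force: [-0.5, 1.5, -0.6]
finger_force: 0.7
9.62 [ 0.471  -0.1466  0.0256] [-0.5  1.5 -0.6]
```

```bash
ok(){ python3 ok.py; }
python3 -m crank '[[[0.0074,-0.0015,0,0,0,0],[0.0147,-0.003,0,0,0,0],[0.022,-0.0045,0,0,0,0],[0.027,-0.0055,0,0,0,0],[0.032,-0.0065,0,0,0,0]]]' >/dev/null; ok &&
python3 -m crank '[[[0.0025,-0.0005,0,0,0,0],[0.0025,-0.0005,0,0,0,0]]]' >/dev/null && ok &&
python3 -m crank '[[[0.0025,-0.0005,0,0,0,0],[0.0025,-0.0005,0,0,0,0]]]' >/dev/null && ok &&
python3 -m crank '[[[0.0025,-0.0005,0,0,0,0],[0.0025,-0.0005,0,0,0,0]]]' >/dev/null && ok &&
python3 -m crank '[[[0.002,-0.0004,0,0,0,0],[0.002,-0.0004,0,0,0,0]]]' >/dev/null && ok &&
python3 -m crank '[[[0.002,-0.0004,0,0,0,0],[0.002,-0.0004,0,0,0,0]]]' >/dev/null && ok &&
python3 -m crank '[[[0.002,-0.0004,0,0,0,0],[0.002,-0.0004,0,0,0,0]]]' >/dev/null && ok &&
python3 -m crank '[[[0.002,-0.0004,0,0,0,0],[0.002,-0.0004,0,0,0,0]]]' >/dev/null && ok &&
python3 -m crank '[[[0.002,-0.0004,0,0,0,0],[0.002,-0.0004,0,0,0,0]]]' >/dev/null && ok &&
python3 -m crank '[[[0.002,-0.0004,0,0,0,0],[0.002,-0.0004,0,0,0,0]]]' >/dev/null && ok
```

```text
10.25 [ 0.4837 -0.1493  0.0257] [-0.7  0.6 -1.7]
10.5 [ 0.4849 -0.1495  0.0258] [-0.6 -0.1 -1.4]
10.75 [ 0.4858 -0.1497  0.0258] [-0.1 -0.8  0.4]
11.0 [ 0.4869 -0.1499  0.0258] [-1.4 -0.8 -0.7]
11.25 [ 0.4876 -0.1501  0.0258] [-1.6  0.2 -0.1]
11.5 [ 0.488  -0.1501  0.0257] [-2.3 -1.4  1.3]
11.75 [ 0.4881 -0.1501  0.0257] [-5.1 -1.1  3.4]
```

Both drawers are home. Next I rise, go over the lid's free edge and come down behind it.

```bash

python3 -m crank '[[[-0.05,0.01,0,0,0,0],[-0.1,0.02,0.08,0,0,0],[-0.1,0.02,0.23,0,0,0],[-0.1,0.02,0.38,0,0,0],[-0.1,0.02,0.53,0,0,0]]]' | grep -E "pos"
python3 -m crank '[[[0,0,0.15,0,0,0],[0.12,0.005,0.19,0,0,0],[0.26,0.01,0.19,0,0,0],[0.4,0.015,0.19,0,0,0],[0.53,0.02,0.19,0,0,0]]]' | grep -E "pos|force"
python3 -m crank '[[[0.08,0.005,0,0,0,0],[0.0925,0.005,-0.05,0,0,0],[0.0925,0.005,-0.12,0,0,0],[0.0925,0.005,-0.2,0,0,0],[0.0925,0.005,-0.2,0,0,0]]]' | grep -E "time|pos|force"
python3 - <<'E'
from cell import eyes
import cv2
a=eyes.camera("side")[70:230,210:370];b=eyes.camera("scene")[75:235,140:300]
cv2.imwrite("pics/p4.png",cv2.resize(cv2.hconcat([a,b]),None,fx=2.5,fy=2.5,interpolation=cv2.INTER_CUBIC))
E
```

```text
tool_pos: [0.4505, -0.1423, 0.2403]
tool_pos: [0.6644, -0.1338, 0.314]
contact_force: [0.7, -0.9, 0.5]
finger_force: 0.0
time_s: 13.62
tool_pos: [0.6976, -0.1316, 0.2306]
contact_force: [0.4, 0.1, 0.4]
finger_force: 0.0
```

View pics/p4.png

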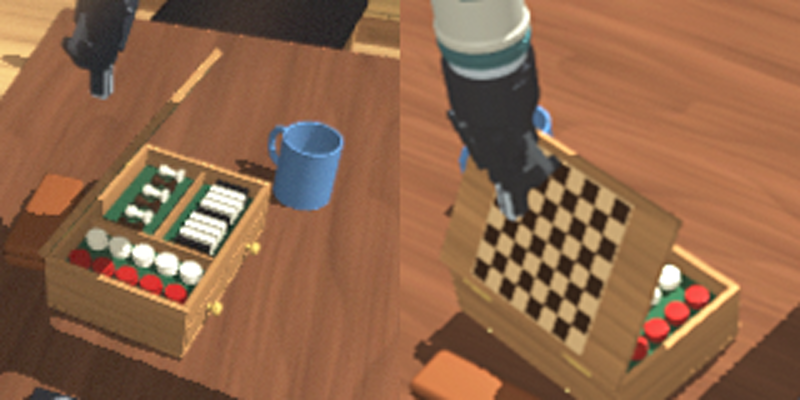

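The side crop shows both knobs in, with the fronts flush. The scene crop shows the fingertip at (512,212), behind the lid's outer face and near its middle, not touching it. Now I work out the arc.

```bash
python3 - <<'E'
from fit import *
from cell import ctrl
v=np.array([.6143,-.1143,-.207]); p0=ctrl.state()["tool_pos"]
def T(a):
    b=lidp(a,.145,0,.01)+[.011,0,0]; return world(v,b)
prev=p0
g=[1.20,1.12,1.07,1.02,.98]; A=[g,[.93,.88,.83,.78,.73],[.68,.63,.58,.53,.48],[.43,.38,.33,.28,.24],[.2,.16,.13,.1,.08],[.06,.05,.04,.03,.02]]
for i,c in enumerate(A):
    print([ (np.round((T(a)-prev)/.4,3)).tolist() for a in c],np.round(T(c[-1]),4)); prev=T(c[-1])
E
```

```text
[[-0.071, 0.015, -0.033], [-0.098, 0.021, -0.043], [-0.114, 0.024, -0.05], [-0.13, 0.028, -0.058], [-0.142, 0.03, -0.065]] [ 0.6422 -0.1202  0.2085]
[[-0.015, 0.003, -0.009], [-0.03, 0.006, -0.02], [-0.044, 0.009, -0.031], [-0.058, 0.012, -0.042], [-0.071, 0.015, -0.055]] [ 0.6139 -0.1142  0.1866]
[[-0.012, 0.003, -0.013], [-0.024, 0.005, -0.027], [-0.035, 0.007, -0.041], [-0.046, 0.01, -0.056], [-0.055, 0.012, -0.071]] [ 0.5918 -0.1096  0.1583]
[[-0.009, 0.002, -0.016], [-0.017, 0.004, -0.032], [-0.024, 0.005, -0.048], [-0.031, 0.006, -0.065], [-0.035, 0.007, -0.079]] [ 0.5776 -0.1066  0.1267]
[[-0.004, 0.001, -0.014], [-0.008, 0.002, -0.028], [-0.01, 0.002, -0.039], [-0.012, 0.002, -0.049], [-0.013, 0.003, -0.057]] [ 0.5725 -0.1055  0.1041]
[[-0.001, 0.0, -0.007], [-0.001, 0.0, -0.011], [-0.002, 0.0, -0.014], [-0.002, 0.0, -0.018], [-0.003, 0.001, -0.022]] [ 0.5715 -0.1053  0.0954]
```

```bash

python3 -m crank '[[[-0.07,0.015,-0.033,0,0,0],[-0.098,0.021,-0.043,0,0,0],[-0.114,0.024,-0.05,0,0,0],[-0.13,0.028,-0.058,0,0,0],[-0.142,0.03,-0.065,0,0,0]]]' | grep -E "pos|contact"
python3 -m crank '[[[-0.015,0.003,-0.009,0,0,0],[-0.03,0.006,-0.02,0,0,0],[-0.044,0.009,-0.031,0,0,0],[-0.058,0.012,-0.042,0,0,0],[-0.071,0.015,-0.055,0,0,0]]]' | grep -E "pos|contact"
```

```text
tool_pos: [0.6425, -0.1205, 0.2088]
contact_force: [1.9, 0.7, 3.0]
tool_pos: [0.6123, -0.1142, 0.1853]
contact_force: [0.6, -0.1, 2.5]
```

Contact is light, about 3 N, so I continue along the arc.

```bash

python3 -m crank '[[[-0.012,0.003,-0.013,0,0,0],[-0.024,0.005,-0.027,0,0,0],[-0.035,0.007,-0.041,0,0,0],[-0.046,0.01,-0.056,0,0,0],[-0.055,0.012,-0.071,0,0,0]]]' | grep -E "pos|contact"
python3 -m crank '[[[-0.009,0.002,-0.016,0,0,0],[-0.017,0.004,-0.032,0,0,0],[-0.024,0.005,-0.048,0,0,0],[-0.031,0.006,-0.065,0,0,0],[-0.035,0.007,-0.079,0,0,0]]]' | grep -E "pos|contact"
python3 -m crank '[[[-0.004,0.001,-0.014,0,0,0],[-0.008,0.002,-0.028,0,0,0],[-0.01,0.002,-0.039,0,0,0],[-0.012,0.002,-0.049,0,0,0],[-0.013,0.003,-0.057,0,0,0]]]' | grep -E "pos|contact"
python3 -m crank '[[[-0.001,0,-0.005,0,0,0],[-0.001,0,-0.01,0,0,0],[-0.002,0,-0.013,0,0,0],[-0.002,0,-0.016,0,0,0],[-0.002,0,-0.018,0,0,0]]]' | grep -E "time|pos|contact"
```

```text
tool_pos: [0.5903, -0.1095, 0.1568]
contact_force: [-0.7, -0.2, 1.9]
tool_pos: [0.5764, -0.1065, 0.1251]
contact_force: [-0.9, 0.3, 2.0]
tool_pos: [0.5715, -0.1054, 0.1026]
contact_force: [-0.6, 0.9, 2.4]
time_s: 17.48
tool_pos: [0.5709, -0.1054, 0.0957]
contact_force: [-1.7, 1.0, 1.8]
```

```bash
sed -i "s/-f\[0\]>4.5/f[2]>7/" ok.py; ok(){ python3 ok.py; }
python3 -m crank '[[[0,0,-0.002,0,0,0],[0,0,-0.002,0,0,0]]]' >/dev/null; ok &&
python3 -m crank '[[[0,0,-0.002,0,0,0],[0,0,-0.002,0,0,0]]]' >/dev/null && ok &&
python3 -m crank '[[[0,0,-0.002,0,0,0],[0,0,-0.002,0,0,0]]]' >/dev/null && ok &&
python3 -m crank '[[[0,0,-0.002,0,0,0],[0,0,-0.002,0,0,0]]]' >/dev/null && ok &&
python3 -m crank '[[[0,0,-0.002,0,0,0],[0,0,-0.002,0,0,0]]]' >/dev/null && ok &&
python3 -m crank '[[[0,0,-0.002,0,0,0],[0,0,-0.002,0,0,0]]]' >/dev/null && ok &&
python3 -m crank '[[[0,0,-0.002,0,0,0],[0,0,-0.002,0,0,0]]]' >/dev/null && ok &&
python3 -m crank '[[[0,0,-0.002,0,0,0],[0,0,-0.002,0,0,0]]]' >/dev/null && ok
```

```text
17.73 [ 0.571  -0.1056  0.0948] [-0.1  0.2  0.3]
17.98 [ 0.571  -0.1056  0.0941] [ 0.6 -0.3  0.1]
18.23 [ 0.5709 -0.1056  0.0933] [-0.5 -0.   1.1]
18.48 [ 0.5709 -0.1056  0.0925] [-0.6 -0.7  1.4]
18.73 [ 0.5709 -0.1056  0.0925] [-2.3  0.3  4.9]
18.98 [ 0.5709 -0.1056  0.0925] [-3.1 -0.4 10. ]
```

The lid is shut at exactly 92.5 mm. I lift away and check.

```bash

python3 -m crank '[[[0,0,0.02,0,0,0],[0,0,0.1,0,0,0],[0,0,0.25,0,0,0],[0,0,0.4,0,0,0],[-0.05,0,0.5,0,0,0]]]' | grep pos
python3 -m crank '[[[-0.12,0.05,0,0,0,0],[-0.24,0.15,0,0,0,0],[-0.34,0.25,0,0,0,0],[-0.44,0.35,0,0,0,0],[-0.5,0.4,0,0,0,0]]]' | grep -E "pos|time"
python3 - <<'E'
from cell import eyes
import cv2
a=eyes.camera("side")[90:260,190:360];b=eyes.camera("scene")[95:265,140:310]
cv2.imwrite("pics/p5.png",cv2.resize(cv2.hconcat([a,b]),None,fx=2.35,fy=2.35,interpolation=cv2.INTER_CUBIC))
E
```

```text
tool_pos: [0.5524, -0.1057, 0.2938]
time_s: 20.23
tool_pos: [0.3486, 0.0561, 0.291]
```

View pics/p5.png

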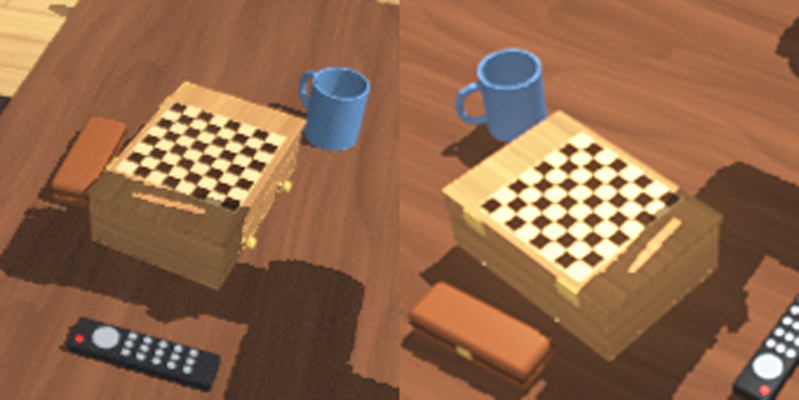

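The lid is flat, both drawers are flush with their knobs at side crop (285,185) and (250,242), and the mug, remote and glasses case are where they were.

```bash
python3 -m crank '[[[0,0,0,0,0,0],[0,0,0,0,0,0]]]' >/dev/null; python3 -c "
from cell import close_job; print(close_job())"
```

```text
the job is handed in; nothing more can be done
None
```

The games box is closed and the job handed in: both drawers were pushed in until they stopped flush, then the lid was lowered gently until it lay flat. The mug, remote and glasses case were not touched.

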